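Tap a stuck mortar block out of its casting mould

ROBOT

A 6-joint arm with a two-finger parallel gripper is mounted at the origin on the work surface. World frame = base frame: x ahead of the robot, y to its left, z up, the work surface at z = 0. Lengths are in mm, angles in rad, forces in N, time in s.
With the tool pointing down it reaches from about 300 to 775 mm from the base axis. Payload 14.6 kg.
Tool frame: the origin (TCP) lies between the finger pads; the fingertips stand 19 mm ahead of it and the grasp point (between the pads) is the TCP; z points along the fingers, y is the line along which they close (so a half turn about z gives the same grasp; the last joint's range is limited). The gripper opens to 94 mm and grips with 3 to 60 N. Pads are 16 mm wide; open, the fingers measure 119 mm over their backs; the gripper's body (75 mm by 177 mm) begins 78 mm behind the grasp point.
Start: joints at [-1.4, 0.3, 1.521, -0, 1.321, -0.067], TCP at [129.554, -534.514, 195.446] pointing down, gripper open.
Joint ranges: [-3.03, 3.03], [-0.79, 2.21], [0.23, 2.52], [-1.04, 4.18], [0, 3.07], [-2.55, 2.55]. Speed limits (rad/s): [2.22, 2.22, 2.57, 3.14, 3.14, 3.14].

INTERFACE

Orientations are given as [roll, pitch, yaw] about the fixed x, y, z axes, in that order (R = Rz(yaw) Ry(pitch) Rx(roll)).
In Python, from cell import monitor, imaging, job, find_in, trace gives the robot as it stands. The module is installed in compiled form; this text tells all that it offers.
- The arm moves only by the tool arm_command, never from a script. Its argument "steps" is a list of rows, each a list of 5 numbers: the opening, from 0 (shut) to 1 (fully open), then the shift along the tool's x, y, z in mm, then the turn about the tool's z in degrees. In form: [[gripper, dx, dy, dz, turn], ...]. A call has 1 to 20 rows; each row is the pose to reach, as a shift and turn from the pose commanded when the call began, along the tool's axes at that moment; what a row does not reach only later rows make up. A row lasts 1/8 s, in which the tool goes at most 62.5 mm and 10.7 degrees, less where a joint would pass 70% of its speed; a pose out of reach is approached as far as the arm can. A call with a gripper value outside its range is refused whole. The fingers move at their own pace and stop on an object; "force" is the grip in N (left out, the last holds). Time passes only in rows, so rows that repeat a pose let the fingers close. It gives the time, the measured TCP pose, the force, the opening and the grip force at its end, in the units of the state.
- monitor.read_state(): the state, without advancing time (a new reading comes with each control period).
- imaging.camera(name): name is "scene" or "top" or "wrist"; returns a dict with "img" (400x640x3 uint8, red, green, blue), "mtx" (3x3 intrinsics, pixels), "view" (4x4, takes a point from world to camera coordinates). Camera axes: x right, y down, z forward; pixel columns grow to the right and rows downward; lengths in mm; the calibration is good to about 2 mm. The wrist camera is an equidistant fisheye: a pixel r from the principal point sees the ray r / f radians off the axis. A picture is of the moment at which its call begins. There is no depth.
- job.sign_off(): hands the job in; it is judged then, once.
Trained networks look in a picture, given as the dict that the camera call returned (one of the last four; its "shot" number tells which), for a name from the list of things; names that differ only in an ending like _2 or _b are one class to them, and where a whole thing is asked for, a point or a joint stands for the part that bears it (a point fixed in the world has none). Each returns a list of dicts, best first, with "p" (0 to 1); they miss things now and then, are a little off and sometimes report something else, mostly with a low value. They report only what shows in the picture. A call takes as long as a camera call. They do not tell look-alikes from the thing itself.
- find_in(picture, target): "rect" ([centre column, centre row, width, height] in pixels, round what is visible of it).
- trace(picture, target): "region" (400x640 bool, what is visible of it) and "rect" ([centre column, centre row, width, height] in pixels, round what is visible of it).
The state is a dict: "clock": time; "joints": joint angles; "qd": joint speeds; "effort": joint torques, N m; "eef_pos": TCP position; "eef_rot": TCP orientation; "wrist_force": force on the tool from outside, world axes, zero at the start; "moment": the same for the moment, N m; "finger_gap": finger opening in mm; "finger_force": force on a finger pad.
Only numpy, scipy, OpenCV 4.12 (cv2) and the standard library are available. Lean on these libraries where they do the work, as an engineer would, in place of code of your own. Each camera call takes 0.05 s, during which the arm holds its last target. There are 200 camera calls.

TASK

The cured mortar block is stuck between the rubber seals of its casting mould: with the mallet, tap its back face lightly, near one end and then near the other in turn, so that it walks evenly out of the open front until both ends are clear of the seals, never letting one end get more than a centimetre ahead of the other. Keep the mallet and fingers off the brass stud, and do not handle the block until it is clear. Then lay the mallet flat on the bench and set the block down gently, flat in the empty half of the curing tray, alongside the block already there without touching it, and leave everything else undisturbed.

Things in the scene. Friction and masses are not known exactly. Their poses are not given: they have to be found in the camera images.
- mould: Steel casting mould fixed to the bench, front and back walls off. Origin: on the bench at the middle of the channel; +x points out of the open front (the way the block must go), +y left. Base plate 10 mm thick, x -26 to +74, y +-100 mm. Two end cheeks x -12 to +38 mm, 48 mm high from the bench, inner faces at y = +-61, outer at +-81 mm; open to front, back and above between them.
- seal_left (a point): Left rubber seal, in the rear of the mould's left cheek: this point is on its pressing face, mould x = -8, y = +58 mm, 28 mm above the bench. Each seal strip spans mould x -12 to -4 mm and presses on the block's end with about 11 N (sprung); an end is clear once the matching point block_left or block_right has gone to mould x = +16 mm.
- seal_right (a point): The same on the right (mould y = -58 mm). The seals hold the block by friction: some 6 to 15 N on the back face near one end moves that end along while the other end hardly moves, and the block stays where a tap leaves it. Once clear it slides freely on the base plate.
- block: The stuck block: grey mortar, 40 mm (x) by 116 mm (y) by 40 mm (z), 0.3 to 0.5 kg. Origin: centre of its underside, which lies 10 mm above the bench; at the start its origin and axes nearly match the mould's. Its back face is at own x = -20 mm. It is lifted by its front and back faces (40 mm apart), beside the stud.
- tap_left (a point): Where to tap at the left end: on the back face, own y = +36 mm, 24 mm above the block's underside.
- tap_right (a point): Where to tap at the right end: on the back face, own y = -36 mm, 24 mm above the block's underside.
- block_left (a point): Point at the middle of the block's left end (own y = +58 mm, 20 mm above its underside).
- block_right (a point): Point at the middle of the block's right end (own y = -58 mm, 20 mm above its underside).
- block_stud: The block's brass contact stud, delicate: 8 mm thick (13 mm collar), sticking 20 mm out of the middle of the back face along the block's -x, its axis 12 mm above the block's underside. Origin and axes are the block's own.
- tray: White plastic curing tray fixed to the bench, outside 190 mm (x) by 172 mm (y), 22 mm high, walls 4 mm, floor 4 mm thick. Origin: underside centre; z up. The other block lies along y in its +x half; the -x half is empty. The new block belongs with its centre about 42 mm to the -x side of the origin, y about 0, its long side along the tray's y (either way round).
- cured_block: The block already in the tray: the same shape and size as the stuck one, centre at about x = +43 mm in the tray's frame, long side along the tray's y, its stud pointing to the tray's +x wall. Origin: centre of its underside.
- mallet: Small mallet lying on its side, 0.24 kg: wooden handle along its x axis, 22 mm wide (y), 24 mm high (z) from x = -75 to +65 mm, round 36 mm knob at the tail (x -88 to -74 mm), black rubber head centred at x = +100 mm: a cylinder 36 mm thick, 90 mm long along y, striking faces at y = +-45 mm. Origin: on the handle's axis where it is gripped, 18 mm above the bench when lying.
- mallet_head (a point): Centre of the mallet's head (100 mm along +x from the mallet's origin).
- wash_bottle: Bystander: white wash bottle 58 mm thick, 170 mm high with its spout (which reaches 36 mm from the axis at 158 mm height), standing behind the mould on one side. Origin: underside centre.
- petri: Bystander: clear shallow dish 56 mm wide, 10 mm high, lying behind the mould on the other side. Origin: underside centre.
- beaker: Bystander: empty glass beaker 68 mm wide, 90 mm high, towards the back of the bench. Origin: underside centre.
- jar: Bystander: brown glass jar 52 mm thick, 70 mm high, towards the back of the bench. Origin: underside centre.
- wall_plate: Bystander: wall plate of the mould, steel, 40 by 164 by 12 mm, lying flat in front of the robot, long side along its y. Origin: underside centre.
- screwdriver: Bystander: screwdriver 130 mm long lying along its x axis at the back of the bench. Origin: underside centre.
Things that resemble listed ones, but are neither listed nor needed, are in the scene too. Leave any purple look-alike of the mould alone. What is shaped like the mallet but orange is not meant.

How it is judged (in metres and radians):
On the way:
1. the block has been driven forward until both its ends are clear of the seals (16 mm), still lying flat in the mould (x of each of block_left, block_right in the frame of mould above 0.016 m and z of block in the frame of mould below 0.016 m and angle between block's own z axis and vertical below 0.1 rad and x of block in the frame of mould below 0.06 m), for 0.1 s.
At the end, for the whole second after the job is handed in: The block lies still and flat (3 degrees) in the tray's empty half: centre 18 to 73 mm to the -x side of the tray's, within 26 mm in y, long side within 0.25 rad of the tray's y axis, not touching the other block; the mallet lies still and flat on the bench (handle and head centre under 24 mm high) (x of block in the frame of tray between -0.073 and -0.018 m and y of block in the frame of tray between -0.026 and 0.026 m and z of block in the frame of tray below 0.007 m and angle between block's own z axis and vertical below 0.06 rad and angle between the y axis of block and the y axis of tray, either way round below 0.25 rad and contact force between block and cured_block below 0.1 N and linear speed of each of block, mallet below 0.02 m/s and height (world z) of each of mallet, mallet_head below 0.024 m).
It fails at once if one end of the stuck block more than about a centimetre ahead of the other (askew by more than 0.1 rad) while in the seals (x of any of block_left, block_right in the frame of mould below 0.015 m and angle between the y axis of block and the y axis of mould, either way round above 0.1 rad and z of block in the frame of mould below 0.02 m and horizontal distance between block and mould below 0.03 m).
It fails at once if the block handled with the fingers before it is clear of the seals (x of any of block_left, block_right in the frame of mould below 0.015 m and distance between block and mould below 0.03 m and contact force between the fingers and block above 1 N).
It fails at once if the brass stud struck or gripped (contact force between anything else and block_stud above 3 N).
It fails at once if the block struck hard by the mallet (over 60 N), dropped or knocked away (over 0.45 m/s) (contact force between mallet and block above 60 N or (linear speed of block above 0.45 m/s and contact force between the fingers and block below 0.2 N)).
It fails at once if the block already in the tray shifted by more than 10 mm, or another bystander shifted by more than 20 mm or upset (distance of cured_block from where it was at the start of the episode above 0.01 m or distance of any of wash_bottle, petri, beaker, jar, wall_plate, screwdriver from where it was at the start of the episode above 0.02 m or angle between any of wash_bottle, beaker, jar's own z axis and vertical above 0.35 rad).
It also fails if it takes over 72 s, if anything falls off the work surface, if the arm or the gripper's body presses on something with over 40 N, if the wrist force passes 120 N, or if a joint passes its speed limit or range.

## Working session

There is one attempt and no reset: what is moved stays moved. The work goes in short steps, Python scripts to look and compute and a tool call to move; the robot and the scene stay as the last step left them, time stands still between calls to the robot, and variables do not carry over. Pictures are saved under pics/ and viewed, at most 10 in all, crops included, and the job is handed in when it is done.

Besides the shell and the picture viewer there is one more tool, called after "Emit:" as name(argument=value, ...), one argument or row to a line, values as JSON. arm_command: Moves the arm, as the interface text tells. Its arguments: {"type":"object","properties":{"steps":{"type":"array","items":{"type":"array","items":{"type":"number"}}},"force":{"type":"number"}},"required":["steps"]}

```bash
mkdir -p pics
cat > h.py <<'E'
import numpy as np, cv2
from cell import monitor, imaging, job, find_in, trace
def ray(c,u,v):
    R=c["view"][:3,:3];t=c["view"][:3,3];K=c["mtx"]
    d=R.T@np.linalg.inv(K)@np.array([u,v,1.]);return -R.T@t,d
def onz(c,u,v,z):
    o,d=ray(c,u,v);return o+d*(z-o[2])/d[2]
def save(c,n,box=None,s=1):
    im=c["img"][:,:,::-1]
    if box: im=im[box[1]:box[3],box[0]:box[2]]
    cv2.imwrite("pics/"+n,cv2.resize(im,None,fx=s,fy=s,interpolation=cv2.INTER_CUBIC))
def proj(c,p):
    q=c["view"]@np.append(p,1);q=c["mtx"]@q[:3];return q[:2]/q[2]
E
python3 - <<'E'
from h import *
for n in ("top","scene"):
    c=imaging.camera(n);save(c,n+"0.png",s=1.25)
    print(n,c["view"].round(3).tolist(),c["mtx"].round(1).tolist())
    for t in ("mould","block","mallet","tray","cured_block","wash_bottle","petri","beaker","jar","wall_plate","screwdriver"):
        print(t,[([int(x) for x in d["rect"]],round(d["p"],2)) for d in find_in(c,t)][:4])
print(monitor.read_state())
E
```

```text
top [[0.006, -1.0, 0.005, -45.297], [-0.997, -0.006, -0.082, 508.754], [0.082, -0.005, -0.997, 1284.246], [0.0, 0.0, 0.0, 1.0]] [[435.1, 0.0, 319.0], [0.0, 435.1, 203.2], [0.0, 0.0, 1.0]]
mould [([208, 302, 71, 56], 0.81), ([185, 200, 71, 44], 0.59), ([318, 176, 58, 63], 0.31)]
block [([180, 206, 43, 21], 0.72)]
mallet [([321, 177, 56, 62], 0.67), ([418, 305, 60, 65], 0.61)]
tray [([415, 208, 65, 68], 0.64), ([178, 203, 40, 24], 0.37)]
cured_block [([417, 193, 37, 20], 0.76)]
wash_bottle [([221, 232, 27, 20], 0.86), ([414, 206, 62, 69], 0.58), ([307, 113, 21, 11], 0.5)]
petri [([130, 209, 20, 19], 0.58)]
beaker [([368, 115, 25, 26], 0.66), ([184, 201, 71, 44], 0.28)]
jar [([252, 128, 18, 24], 0.78), ([185, 198, 70, 48], 0.36)]
wall_plate [([312, 240, 54, 16], 0.56), ([251, 126, 16, 24], 0.56), ([184, 200, 71, 44], 0.17)]
screwdriver [([178, 208, 42, 25], 0.65), ([307, 113, 23, 10], 0.63)]
scene [[-0.155, 0.988, -0.004, 132.813], [0.795, 0.122, -0.594, -361.308], [-0.587, -0.096, -0.804, 1772.976], [0.0, 0.0, 0.0, 1.0]] [[481.5, 0.0, 321.8], [0.0, 481.5, 197.3], [0.0, 0.0, 1.0]]
mould
[... 546 characters left out ...]
ck': 1.2, 'joints': array([-1.39956238e+00,  2.99891542e-01,  1.52101992e+00,  8.69051158e-06,
        1.32069783e+00, -6.65878669e-02]), 'qd': array([-1.56514999e-05,  9.70240941e-04,  3.64268369e-04, -3.04409634e-04,
       -2.40129066e-05, -4.92596096e-04]), 'effort': array([-8.96483616e-04, -5.31661642e+01, -3.52918482e+01,  7.09063327e-02,
        2.12665595e-02, -7.36325092e-06]), 'eef_pos': array([ 129.57542479, -534.50071606,  195.44178692]), 'eef_rot': array([-3.14157661e+00, -9.50885641e-06,  2.37819660e-01]), 'wrist_force': array([ 0.39428684,  0.33480544, -0.74590322]), 'moment': array([-0.01524876,  0.01379392,  0.01256035]), 'finger_force': 0.0, 'finger_gap': 93.79543942690525}
```

View pics/top0.png

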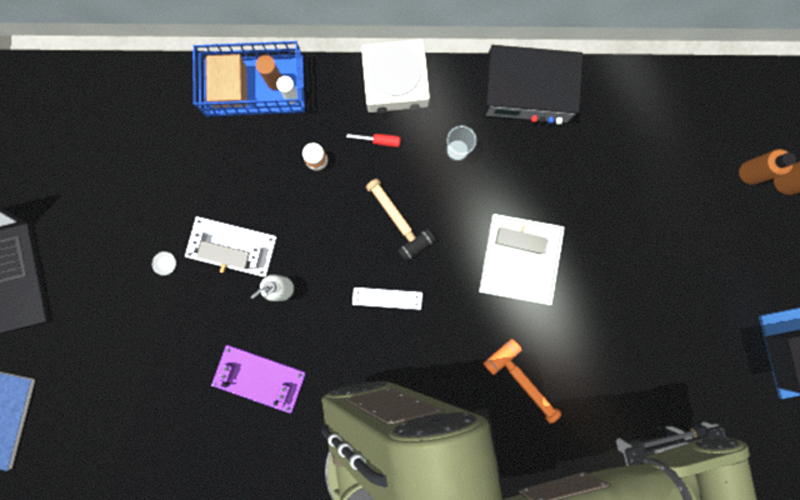

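View pics/scene0.png

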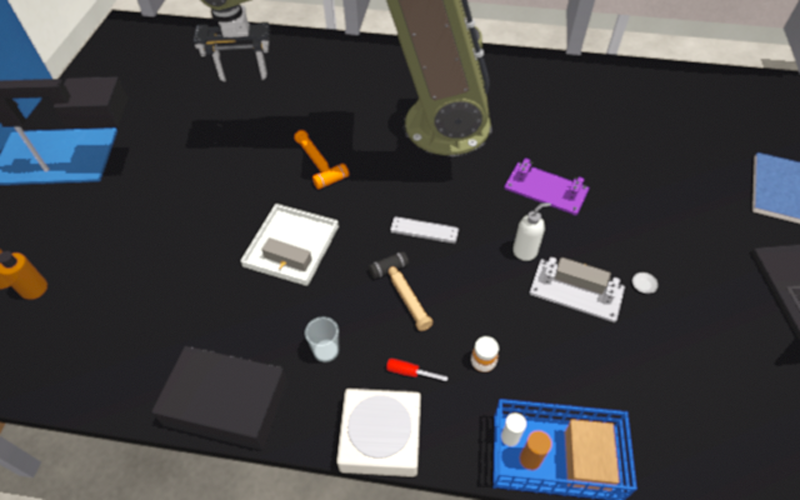

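The top picture shows two candidates for the mallet: one with a black rubber head at about (333,244)/1.25 → px (321,177), and an orange one at (418,305). For the mould there is a white/steel one with the block at (185,198) and a purple one at (208,302). I choose the black-headed mallet and the steel mould, whose stud points towards the robot.

Run:
```python
from h import *
c=imaging.camera("top")
im=c["img"]
# mallet + mould close crops side by side
a=cv2.resize(im[140:220,280:360],None,fx=5,fy=5,interpolation=cv2.INTER_CUBIC)
b=cv2.resize(im[165:245,140:240],None,fx=4,fy=5,interpolation=cv2.INTER_CUBIC)
cv2.imwrite("pics/crop1.png",np.hstack([a,b])[:,:,::-1])
def pose(t,near,z):
    for d in trace(c,t):
        if np.hypot(d["rect"][0]-near[0],d["rect"][1]-near[1])<25:
            v,u=np.nonzero(d["region"])
            P=np.array([onz(c,x,y,z)[:2] for x,y in zip(u,v)],np.float32)
            (cx,cy),(w,h),an=cv2.minAreaRect(P)
            print(t,"mean",P.mean(0).round(),"rect",round(cx),round(cy),round(w),round(h),round(an,1),round(d["p"],2))
pose("mould",(185,198),20);pose("block",(180,206),50);pose("tray",(415,208),15)
pose("cured_block",(417,193),44);pose("wash_bottle",(221,232),60);pose("petri",(130,209),5);pose("mallet",(321,177),18)
pose("wall_plate",(312,240),12);pose("jar",(252,128),40)
s=imaging.camera("scene")
for t in ("wash_bottle","petri"):
    for d in find_in(s,t)[:2]:
        u,v,w,h=d["rect"];print(t,onz(s,u,v+h/2-5,0).round(),d["p"])
```

```text
mould mean [534. 356.] rect 525 364 202 100 75.1 0.92
block mean [501. 371.] rect 495 372 124 55 75.1 0.79
tray mean [ 489. -336.] rect 499 -336 177 192 79.8 0.67
cured_block mean [ 541. -328.] rect 543 -329 122 51 77.1 0.55
petri mean [484. 528.] rect 485 528 52 51 2.3 0.57
mallet mean [581. -46.] rect 602 -32 210 92 36.4 0.67
wall_plate mean [403. -11.] rect 403 -13 164 45 85.9 0.56
jar mean [740. 163.] rect 740 163 67 50 27.1 0.67
wash_bottle [445. 256.   0.] 0.94
petri [489. 528.   0.] 0.51
petri [516. 378.   0.] 0.45
```

View pics/crop1.png

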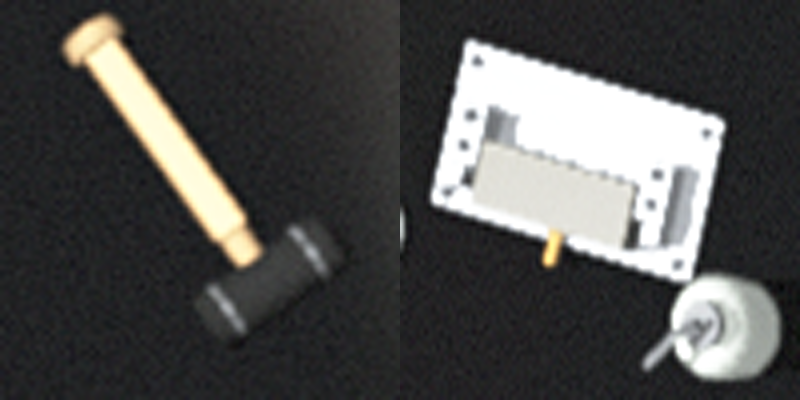

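The crop confirms both choices. The wooden-handled, black-headed mallet is at left, its head towards the lower right. The steel mould is at right, its stud pointing down towards the robot and the wash bottle beyond its right rear corner. I am moving above the mallet.

Emit:
arm_command(
  steps=[
    [1,563,-371,45,-23],
    [1,563,-371,45,-23],
    [1,563,-371,45,-23],
    [1,563,-371,45,-23],
    [1,563,-371,45,-23],
    [1,563,-371,45,-23],
    [1,563,-371,45,-23],
    [1,563,-371,45,-23],
    [1,563,-371,45,-23],
    [1,563,-371,45,-23],
    [1,563,-371,45,-23],
    [1,563,-371,45,-23],
    [1,563,-371,45,-23],
  ],
  force=60,
)

```text
clock: 3.48
eef_pos: [588.9, -41.7, 150.3]
eef_rot: [-3.141, 0.001, 0.639]
wrist_force: [-0.0, 0.1, -1.3]
finger_gap: 93.9
finger_force: 0.0
```

```bash
cat >> h.py <<'E'
def wray(c,u,v):
    K=c["mtx"];x=(u-K[0,2])/K[0,0];y=(v-K[1,2])/K[1,1];r=np.hypot(x,y)+1e-9
    d=np.array([x/r*np.sin(r),y/r*np.sin(r),np.cos(r)])
    R=c["view"][:3,:3];return -R.T@c["view"][:3,3],R.T@d
def wonz(c,u,v,z):
    o,d=wray(c,u,v);return (o+d*(z-o[2])/d[2])[:2]
def wproj(c,p):
    q=(c["view"]@np.append(p,1))[:3];th=np.arctan2(np.hypot(q[0],q[1]),q[2]);n=np.hypot(q[0],q[1])+1e-9
    K=c["mtx"];return np.array([K[0,2]+K[0,0]*th*q[0]/n,K[1,2]+K[1,1]*th*q[1]/n])
def wpose(c,t,z,k=2):
    for d in trace(c,t)[:k]:
        v,u=np.nonzero(d["region"])
        P=np.array([wonz(c,x,y,z) for x,y in zip(u,v)],np.float32)
        (cx,cy),(w,h),an=cv2.minAreaRect(P)
        print(t,"px",[int(x) for x in d["rect"]],"mean",P.mean(0).round(1),"rect",[round(float(x),1) for x in (cx,cy,w,h,an)],round(d["p"],2))
E
python3 - <<'E'
from h import *
c=imaging.camera("wrist");save(c,"w1.png",s=1.25)
s=monitor.read_state();print(s["clock"],s["eef_pos"],s["eef_rot"],c["mtx"][0])
wpose(c,"mallet",18)
E
```

```text
3.525 [588.83528291 -42.11922218 150.54422025] [-3.14159006e+00  1.53760457e-04  6.38469166e-01] [309.70691629   0.         317.79105   ]
mallet px [318, 170, 84, 192] mean [585.4 -46.1] rect [601.9, -33.9, 211.4, 95.1, 36.0] 0.71
```

View pics/w1.png

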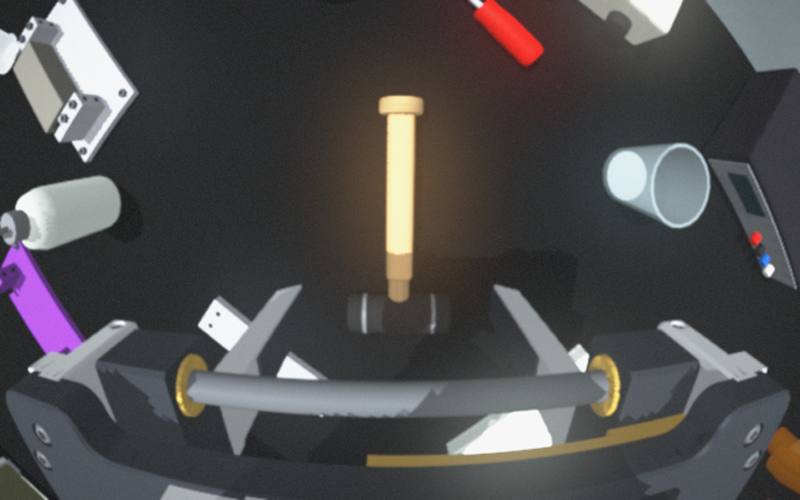

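The wrist view shows the mallet centred between the fingers and aligned with the image (handle at (398,190), head at (398,313)). Descending to grip it.

Emit:
arm_command(
  steps=[
    [1,0,0,60,0],
    [1,0,0,110,0],
    [1,0,0,129,0],
    [1,0,0,129,0],
    [0.1,0,0,129,0],
    [0.1,0,0,129,0],
    [0.1,0,0,129,0],
    [0.1,0,0,129,0],
    [0.1,0,0,129,0],
    [0.1,0,0,129,0],
    [0.1,0,0,105,0],
    [0.1,0,0,49,0],
    [0.1,0,0,-1,0],
    [0.1,0,0,-1,0],
  ],
  force=60,
)

```text
clock: 5.32
eef_pos: [591.0, -41.5, 155.6]
eef_rot: [3.137, -0.005, 0.639]
wrist_force: [-0.8, 0.4, -0.7]
finger_gap: 9.4
finger_force: 0.0
```

Run:
```python
from h import *
c=imaging.camera("wrist");save(c,"w2.png",s=1.25)
s=monitor.read_state();print(s["clock"],s["eef_pos"],s["eef_rot"],s["moment"],s["wrist_force"])
for z in (150,):wpose(c,"mallet",z)
for t in ("mould","petri","wash_bottle"):wpose(c,t,10,1)
```

```text
5.375 [589.88887608 -41.40635345 152.83006097] [ 3.13956952e+00 -2.08422033e-03  6.39233620e-01] [-0.00143711 -0.03882634  0.03496127] [-0.56735707 -0.1735551  -0.59897926]
mallet px [317, 171, 82, 186] mean [622.5 -17.4] rect [621.0, -18.3, 125.4, 56.9, 36.6] 0.88
mallet px [38, 71, 50, 74] mean [560.1 240.3] rect [561.5, 244.2, 83.3, 42.7, 75.9] 0.23
mould px [60, 65, 99, 130] mean [532.3 347.3] rect [525.9, 380.4, 236.9, 120.4, 75.9] 0.89
petri px [8, 46, 16, 25] mean [487.4 526.2] rect [489.8, 525.7, 59.4, 47.8, 47.2] 0.85
wash_bottle px [48, 171, 93, 57] mean [377.  297.4] rect [358.6, 315.5, 77.7, 269.4, 39.4] 0.81
```

View pics/w2.png

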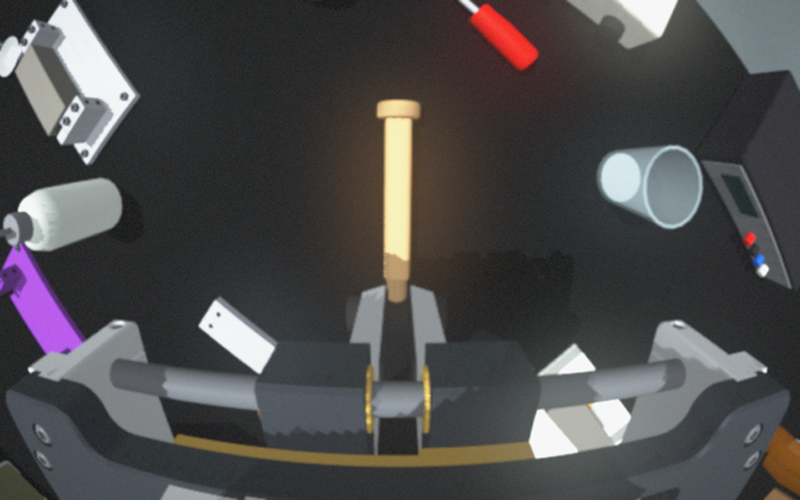

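The gripper closed empty because I lifted too early, and the mallet lies unmoved in the picture (handle at (398,190)). I will repeat it, waiting for the grip force this time.

Emit:
arm_command(
  steps=[
    [0.9,0,0,0,0],
    [0.9,0,0,0,0],
    [0.9,0,0,0,0],
    [0.9,0,0,40,0],
    [0.8,0,0,90,0],
    [0.6,0,0,130,0],
    [0.4,0,0,131,0],
    [0.1,0,0,131,0],
    [0.1,0,0,131,0],
    [0.1,0,0,131,0],
    [0.1,0,0,131,0],
    [0.1,0,0,131,0],
    [0.1,0,0,131,0],
    [0.1,0,0,131,0],
  ],
  force=60,
)

```text
clock: 7.32
eef_pos: [589.3, -41.3, 20.4]
eef_rot: [-3.142, 0.0, 0.639]
wrist_force: [0.4, -1.0, 0.2]
finger_gap: 9.1
finger_force: 0.0
```

Run:
```python
from h import *
c=imaging.camera("wrist");save(c,"w3.png",s=1.25)
s=monitor.read_state();p=s["eef_pos"];print(p, s["finger_gap"])
print("tcp px",wproj(c,p)*1.25)
wpose(c,"mallet",18)
```

```text
[589.30051505 -41.32278784  20.41236188] 9.437054315945865
tcp px [397.02171465 295.44209019]
mallet px [323, 193, 66, 296] mean [629.9 -13.8] rect [602.0, -35.9, 215.8, 36.2, 36.8] 0.74
```

View pics/w3.png

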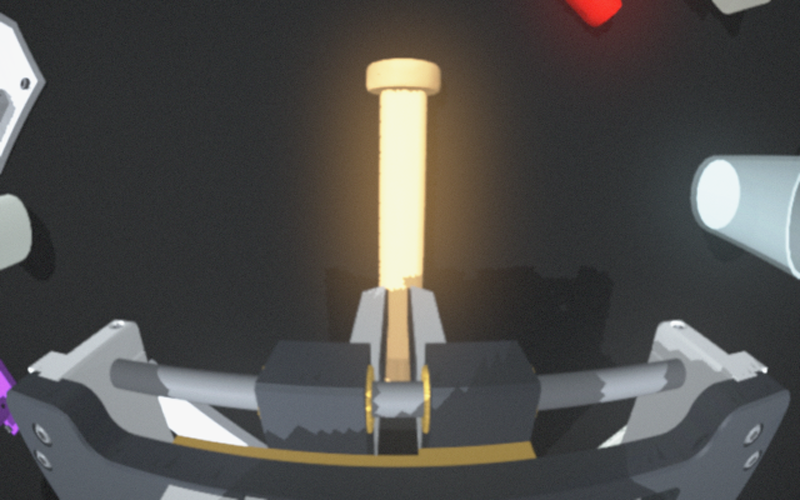

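The picture shows the fingers around the handle at (398,300), yet the gap reads 9 mm and the force 0. I will shut the gripper fully and lift slightly to test this.

Emit:
arm_command(
  steps=[
    [0,0,0,0,0],
    [0,0,0,0,0],
    [0,0,0,0,0],
    [0,0,0,0,0],
    [0,0,0,0,0],
    [0,0,0,0,0],
  ],
  force=60,
)

```text
clock: 8.18
eef_pos: [589.3, -41.3, 20.5]
eef_rot: [3.142, -0.0, 0.639]
wrist_force: [-0.7, 0.2, -1.1]
finger_gap: 0.1
finger_force: 0.0
```

Run:
```python
from h import *
c=imaging.camera("top");s=imaging.camera("scene");w=imaging.camera("wrist")
a=cv2.resize(c["img"][130:230,260:360],(400,400),interpolation=cv2.INTER_CUBIC)
b=cv2.resize(s["img"][190:270,280:360],(400,400),interpolation=cv2.INTER_CUBIC)
cv2.imwrite("pics/c4.png",np.hstack([a,b])[:,:,::-1])
print(monitor.read_state()["finger_gap"],monitor.read_state()["finger_force"])
```

```text
0.2999280809794267 0.0
```

View pics/c4.png

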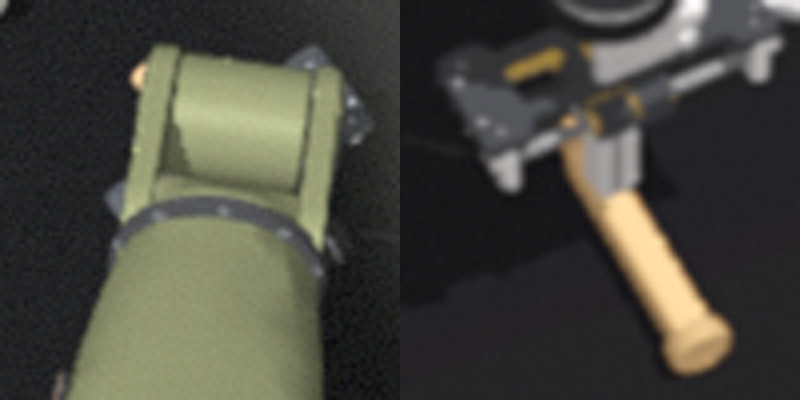

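The scene view shows the shut fingers standing inside the handle at (615,170), so nothing grips 30 mm ahead of the mallet's origin. I will open, shift back to the stated grip point and close there.

Emit:
arm_command(
  steps=[
    [0.7,0,0,0,0],
    [0.7,0,0,0,0],
    [0.7,0,0,0,0],
    [0.7,0,0,0,0],
    [0.7,30,0,0,0],
    [0.7,30,0,0,0],
    [0,30,0,0,0],
    [0,30,0,0,0],
    [0,30,0,0,0],
    [0,30,0,0,0],
    [0,30,0,0,0],
    [0,30,0,0,0],
    [0,30,0,0,0],
  ],
  force=60,
)

```text
clock: 9.95
eef_pos: [613.4, -23.4, 20.5]
eef_rot: [3.142, 0.0, 0.639]
wrist_force: [0.1, 0.6, 0.0]
finger_gap: 0.6
finger_force: 0.0
```

Emit:
arm_command(
  steps=[
    [0,0,0,-30,0],
    [0,0,0,-60,0],
    [0,0,0,-60,0],
    [0,0,0,-60,0],
  ],
)

```text
clock: 10.45
eef_pos: [612.9, -23.3, 79.5]
eef_rot: [-3.141, 0.001, 0.639]
wrist_force: [-0.0, -0.2, -1.1]
finger_gap: 0.5
finger_force: 0.0
```

Run:
```python
from h import *
w=imaging.camera("wrist");s=imaging.camera("scene")
st=monitor.read_state();print(st["clock"],st["eef_pos"],st["finger_gap"],st["wrist_force"])
for z in (18,30,78):wpose(w,"mallet",z,1)
for z in (18,):
  for d in trace(s,"mallet"):
    v,u=np.nonzero(d["region"]);P=np.array([onz(s,x,y,z)[:2] for x,y in zip(u,v)],np.float32);print(d["rect"],cv2.minAreaRect(P),d["p"])
print("tcp in scene",proj(s,st["eef_pos"]),"tip",proj(s,st["eef_pos"]-[0,0,19]))
a=cv2.resize(s["img"][180:270,270:370],(450,405),interpolation=cv2.INTER_CUBIC)
b=cv2.resize(w["img"][100:300,240:400],(324,405),interpolation=cv2.INTER_CUBIC)
cv2.imwrite("pics/c5.png",np.hstack([a,b])[:,:,::-1])
```

```text
10.55 [612.79381326 -23.41468981  79.1685618 ] 0.6702752151037389 [-0.21746185 -0.43951909  0.07542776]
mallet px [320, 165, 46, 126] mean [647.1  -1.1] rect [642.9, -4.2, 108.1, 35.4, 36.4] 0.69
mallet px [320, 165, 46, 126] mean [648.4  -0. ] rect [644.4, -3.0, 103.0, 33.7, 36.4] 0.69
mallet px [320, 165, 46, 126] mean [653.5   4.4] rect [650.3, 2.0, 82.3, 27.0, 36.4] 0.69
[321.6, 237.3, 48.1, 51.8] ((618.3864135742188, -41.54522705078125), (208.86163330078125, 68.1974868774414), 35.16231918334961) 0.73
[256.6, 126.9, 41.2, 50.4] ((197.57568359375, -333.99627685546875), (227.9986572265625, 93.6991195678711), 30.33848762512207) 0.63
tcp in scene [326.94267731 224.33483825] tip [326.91453498 228.01007694]
```

View pics/c5.png

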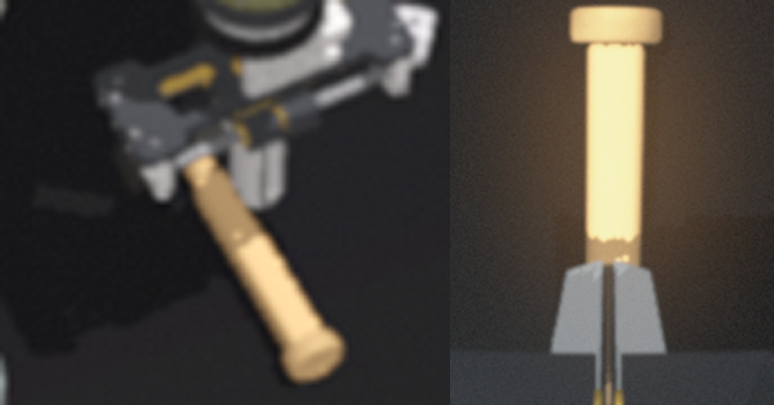

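The fingers are 60 mm up and the mallet still lies on the bench (handle from (200,170) to (310,360) in the left half), so nothing was gripped. I will now feel gently for the handle from above with the fingers shut.

Emit:
arm_command(
  steps=[
    [0,0,0,25,0],
    [0,0,0,29,0],
    [0,0,0,32,0],
    [0,0,0,35,0],
    [0,0,0,38,0],
  ],
)

```text
clock: 11.38
eef_pos: [613.6, -23.4, 42.8]
eef_rot: [3.141, -0.001, 0.639]
wrist_force: [0.4, 0.4, -0.6]
finger_gap: 0.4
finger_force: 0.0
```

No contact, though the tips are 6 mm below the handle's top. I will probe the head the same way before deciding what this means.

Emit:
arm_command(
  steps=[
    [0,0,0,-30,0],
    [0,-50,0,-30,0],
    [0,-100,0,-30,0],
    [0,-100,0,-30,0],
    [0,-100,0,-12,0],
    [0,-100,0,-10,0],
    [0,-100,0,-8,0],
    [0,-100,0,-6,0],
    [0,-100,0,-4,0],
    [0,-100,0,-2,0],
  ],
)

```text
clock: 12.62
eef_pos: [533.2, -83.1, 44.4]
eef_rot: [3.141, -0.0, 0.639]
wrist_force: [1.1, 0.6, 0.5]
finger_gap: 0.5
finger_force: 0.0
```

Emit:
arm_command(
  steps=[
    [0,0,0,12,0],
    [0,0,0,20,0],
    [0,0,0,24,0],
    [0,0,0,25,0],
    [0,0,0,26,0],
    [0,0,0,26.5,0],
    [0,0,0,27,0],
  ],
)

```text
clock: 13.5
eef_pos: [533.7, -83.2, 24.6]
eef_rot: [3.14, -0.001, 0.64]
wrist_force: [-47.2, 10.0, 107.6]
finger_gap: 0.4
finger_force: 53.8
```

Run:
```python
from h import *
w=imaging.camera("wrist");st=monitor.read_state();p=st["eef_pos"];print(p,st["wrist_force"],st["joints"])
print(wproj(w,p),"cam pos",(-w["view"][:3,:3].T@w["view"][:3,3]).round(1))
wpose(w,"mallet",18)
# where do fixed things land, now vs before
for t,z in (("wall_plate",12),("mould",10),("tray",20),("cured_block",44)):wpose(w,t,z,1)
```

```text
[533.67851683 -83.14978059  24.56683063] [-46.32356434   9.26847873 104.18830184] [-2.22254516e-01  4.82114399e-01  1.70441885e+00 -2.89292725e-04
  9.53260444e-01  7.09096431e-01]
[317.60927982 236.38211416] cam pos [594.2 -37.8 214.8]
mallet px [317, 130, 142, 260] mean [574.3 -54.4] rect [588.6, -44.4, 177.1, 97.3, 35.9] 0.98
mallet px [158, 287, 145, 144] mean [417.9   3. ] rect [414.8, -14.5, 158.0, 47.7, 85.9] 0.53
wall_plate px [158, 286, 147, 147] mean [412.1   3.5] rect [409.6, -13.8, 164.5, 50.2, 85.8] 0.59
mould px [25, 38, 49, 76] mean [514.7 282.8] rect [525.2, 278.6, 94.9, 83.1, 48.9] 0.97
tray px [467, 324, 110, 82] mean [ 522.6 -254. ] rect [537.6, -240.8, 83.9, 89.0, 36.6] 0.76
cured_block px [495, 334, 23, 37] mean [ 552.8 -249.4] rect [554.1, -254.4, 31.9, 23.4, 72.3] 0.64
```

Contact at last, but far too strong, so I back off at once. The fingertips seem to be higher than reported, which means they hovered above the handle. I will check their height in the wrist picture.

Emit:
arm_command(
  steps=[
    [0,0,0,-30,0],
    [0,0,0,-60,0],
    [0,0,0,-60,0],
  ],
)

```text
clock: 14.18
eef_pos: [534.0, -83.3, 78.8]
eef_rot: [3.139, -0.002, 0.639]
wrist_force: [0.8, -0.6, -0.8]
finger_gap: 0.3
finger_force: 0.0
```

Run:
```python
from h import *
from scipy.spatial.transform import Rotation as Ro
w=imaging.camera("wrist");st=monitor.read_state();p=st["eef_pos"];print(st["clock"],p,st["wrist_force"])
R=Ro.from_euler("xyz",st["eef_rot"]).as_matrix()
for h in (19,10,0,-10,-20,-30): print(h,wproj(w,p+R@[8,0,h]).round(1),wproj(w,p+R@[-8,0,h]).round(1))
g=cv2.cvtColor(w["img"],cv2.COLOR_RGB2GRAY)
for u in (305,308,326,330): print(u,g[215:260:1,u].tolist())
wpose(w,"mallet",18)
```

```text
14.225 [533.24440252 -83.11699384  77.23838739] [-0.17942389 -0.12249085 -0.36836405]
19 [316.7 216.1] [316.7 236.9]
10 [316.7 220.1] [316.7 241.6]
0 [316.7 224.9] [316.7 247.3]
-10 [316.6 230.3] [316.7 253.5]
-20 [316.6 236.1] [316.6 260.3]
-30 [316.6 242.6] [316.6 267.7]
305 [65, 68, 67, 63, 58, 47, 49, 53, 46, 50, 49, 46, 46, 52, 50, 79, 122, 143, 148, 152, 146, 138, 133, 129, 131, 129, 127, 130, 130, 130, 128, 128, 129, 127, 127, 129, 129, 130, 131, 127, 130, 130, 132, 131, 131]
308 [65, 69, 67, 63, 57, 51, 49, 53, 50, 46, 50, 50, 49, 57, 78, 116, 142, 148, 147, 143, 138, 135, 131, 130, 130, 127, 130, 128, 128, 131, 131, 130, 129, 131, 128, 130, 130, 129, 126, 129, 131, 127, 132, 131, 128]
326 [68, 69, 66, 67, 58, 52, 50, 51, 51, 54, 51, 50, 55, 64, 96, 128, 139, 140, 138, 133, 128, 129, 129, 131, 126, 130, 128, 131, 129, 128, 130, 131, 128, 128, 129, 126, 128, 128, 129, 129, 129, 128, 130, 127, 128]
330 [68, 67, 66, 62, 56, 52, 51, 49, 49, 48, 49, 49, 50, 51, 51, 77, 109, 124, 126, 129, 129, 129, 125, 131, 129, 130, 129, 129, 126, 127, 129, 127, 130, 130, 128, 128, 127, 130, 129, 127, 129, 128, 127, 129, 128]
mallet px [315, 116, 114, 233] mean [577.3 -52.2] rect [596.6, -36.3, 199.0, 96.4, 36.8] 0.71
```

The fingertip edge at row 230 and the contact height agree: the true grasp point is about 30 mm above the reported TCP. From here on, reported z = wanted z − 30. I will rise over the handle and re-measure.

Emit:
arm_command(
  steps=[
    [0.6,40,0,-50,0],
    [0.6,70,0,-60,0],
    [0.6,70,0,-60,0],
    [0.6,70,0,-60,0],
  ],
)

```text
clock: 14.78
eef_pos: [588.3, -41.5, 135.5]
eef_rot: [-3.14, 0.002, 0.639]
wrist_force: [-0.3, 0.2, -0.5]
finger_gap: 37.1
finger_force: 0.0
```

Run:
```python
from h import *
w=imaging.camera("wrist");st=monitor.read_state();print(st["clock"],st["eef_pos"],st["finger_gap"])
wpose(w,"mallet",18,1)
```

```text
14.825 [588.28361841 -41.71985996 135.80072432] 40.96348893394068
mallet px [317, 173, 64, 203] mean [594.1 -39.7] rect [603.7, -36.6, 210.1, 70.6, 34.1] 0.7
```

Emit:
arm_command(
  steps=[
    [0.6,0,0,60,0],
    [0.6,0,0,110,0],
    [0.6,0,0,135,0],
    [0.6,0,0,142,0],
    [0.1,0,0,142,0],
    [0.1,0,0,142,0],
    [0.1,0,0,142,0],
    [0.1,0,0,142,0],
    [0.1,0,0,142,0],
    [0.1,0,0,142,0],
  ],
  force=60,
)

```text
clock: 16.12
eef_pos: [589.7, -41.4, -3.9]
eef_rot: [3.141, -0.001, 0.639]
wrist_force: [-1.4, -1.2, 5.7]
finger_gap: 21.9
finger_force: 60.0
```

The mallet is gripped: gap 21.9 mm, 60 N. I will lift it high and carry it above the area behind the mould.

Emit:
arm_command(
  steps=[
    [0.1,0,0,-40,0],
    [0.1,0,0,-100,0],
    [0.1,0,0,-160,0],
    [0.1,15,-60,-194,-5],
    [0.1,35,-115,-194,-10],
    [0.1,55,-175,-194,-15],
    [0.1,75,-235,-194,-20],
    [0.1,92,-290,-194,-25],
    [0.1,110,-350,-194,-30],
    [0.1,128,-405,-194,-34.5],
    [0.1,140,-445,-194,-38.5],
    [0.1,149,-471,-194,-38.5],
    [0.1,149,-471,-194,-38.5],
    [0.1,149,-471,-194,-38.5],
    [0.1,149,-471,-194,-38.5],
  ],
)

```text
clock: 18.0
eef_pos: [428.3, 424.7, 189.5]
eef_rot: [-3.142, 0.0, 1.31]
wrist_force: [-0.3, -0.1, -1.9]
finger_gap: 21.9
finger_force: 60.0
```

Run:
```python
from h import *
w=imaging.camera("wrist");t=imaging.camera("top");s=imaging.camera("scene")
st=monitor.read_state();print(st["clock"],st["eef_pos"],st["eef_rot"],st["finger_gap"])
wpose(w,"mould",10,1);wpose(w,"block",50,1);wpose(w,"petri",5,1)
z=st["eef_pos"][2]+22
wpose(w,"mallet",z,1)
for c,n in((s,"s"),(t,"t")):
  for d in trace(c,"block")[:1]:
    v,u=np.nonzero(d["region"]);P=np.array([onz(c,x,y,50)[:2] for x,y in zip(u,v)],np.float32);print(n,d["rect"],cv2.minAreaRect(P),d["p"])
a=cv2.resize(w["img"],(480,300));save(w,"w6.png",s=1.25)
```

```text
18.15 [428.24781404 425.05297045 189.58702606] [ 3.14150158e+00 -1.28257096e-04  1.31030242e+00] 21.525462596965426
mould px [198, 297, 70, 116] mean [220.2 345.2] rect [207.7, 285.4, 222.3, 109.6, 70.8] 0.83
block px [385, 211, 59, 104] mean [501.6 378.5] rect [494.1, 377.8, 124.0, 64.9, 77.0] 0.77
petri px [351, 88, 32, 43] mean [496.4 522.5] rect [497.8, 522.6, 54.2, 32.5, 75.2] 0.69
s [463.9, 222.6, 45.1, 29.9] ((520.485595703125, 365.8163146972656), (116.77364349365234, 67.36559295654297), 75.78732299804688) 0.97
t [177.7, 205.2, 43.0, 22.3] ((498.2970275878906, 370.4564208984375), (121.41415405273438, 45.66541290283203), 76.77693939208984) 0.87
```

View pics/w6.png

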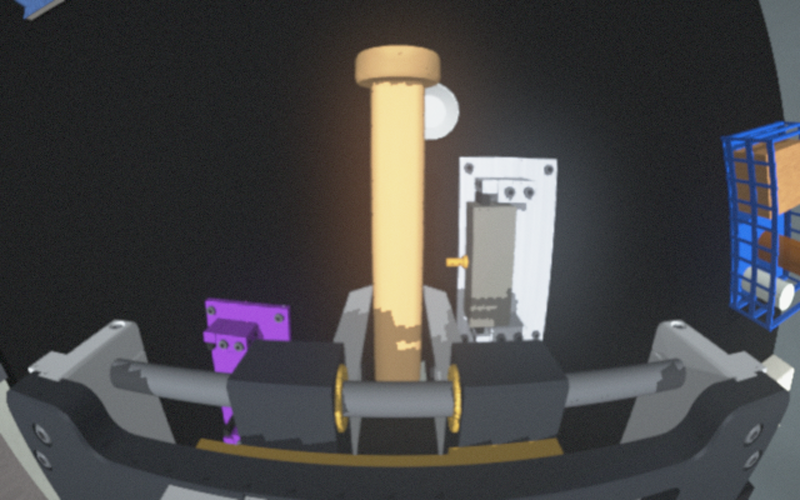

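The wrist picture shows the block between the cheeks, its rear top edge from (470,206) to (470,327), the stud at (456,262), the base plate's left corners at (460,158) and (557,160), and the petri dish at (438,110). I will now compute these positions.

Run:
```python
from h import *
w=imaging.camera("wrist")
f=lambda u,v,z:wonz(w,u/1.25,v/1.25,z)
A=f(460,158,10);B=f(557,160,10);print("base RL,FL",A.round(1),B.round(1),np.linalg.norm(B-A), np.degrees(np.arctan2(*(B-A)[::-1])))
C=f(470,206,50);D=f(516,204,50);E=f(470,327,50)
print("block RL FL RR",C.round(1),D.round(1),E.round(1),np.linalg.norm(D-C),np.linalg.norm(C-E),np.degrees(np.arctan2(*(C-E)[::-1])))
S=f(447,262,22);print("stud tip",S.round(1)); S2=f(468,262,22);print(S2.round(1))
# refine with edges
for yaw in (-14,-15,-16):
    a=np.radians(yaw);x=np.array([np.cos(a),np.sin(a)]);y=np.array([-x[1],x[0]])
    print(yaw,"mould origin",(A+26*x-100*y).round(1),"block from rear edge",((C+E)/2+20*x).round(1),"from stud tip",(S+40*x).round(1))
print(w["view"].round(3).tolist(),w["mtx"][:2].round(1).tolist())
```

```text
base RL,FL [503.5 475.2] [601.  451.9] 100.27147153359199 -13.440852684179804
block RL FL RR [496.3 435.2] [537.5 426.9] [472.7 321.5] 42.01899974389779 116.04306688340165 78.27314932894353
stud tip [466.7 381.8]
[486.7 376.4]
-14 mould origin [504.5 371.9] block from rear edge [503.9 373.5] from stud tip [505.5 372.2]
-15 mould origin [502.7 371.9] block from rear edge [503.8 373.2] from stud tip [505.3 371.5]
-16 mould origin [500.9 371.9] block from rear edge [503.7 372.8] from stud tip [505.1 370.8]
[[0.966, -0.257, 0.0, -304.729], [-0.248, -0.933, 0.26, 477.614], [-0.066, -0.251, -0.966, 521.627], [0.0, 0.0, 0.0, 1.0]] [[309.7, 0.0, 317.8], [0.0, 309.7, 200.3]]
```

Emit:
arm_command(
  steps=[
    [0.1,0,0,60,-1],
    [0.1,0,0,120,-1],
    [0.1,0,0,165,-1],
    [0.1,0,0,175,-1],
    [0.1,0,0,175,-1],
    [0.1,0,0,175,-1],
  ],
)

```text
clock: 19.25
eef_pos: [428.8, 426.4, 16.7]
eef_rot: [3.14, -0.003, 1.329]
wrist_force: [-0.1, 0.6, -2.9]
finger_gap: 21.5
finger_force: 60.0
```

```bash
cat > q.py <<'E'
from h import *
def q(cam=True):
    st=monitor.read_state();p=st["eef_pos"];a=np.radians(-13.8);x=np.array([np.cos(a),np.sin(a)]);y=np.array([-x[1],x[0]])
    o=np.array([504.5,372.]);r=p[:2]-o
    print("t",round(st["clock"],2),"grip in mould",(r@x).round(1),(r@y).round(1),"z",p[2].round(1),"yaw",np.degrees(st["eef_rot"][2]).round(2),"F",st["wrist_force"].round(1),"gap",round(st["finger_gap"],1))
    if not cam:return
    w=imaging.camera("wrist")
    for d in trace(w,"block")[:1]:
        v,u=np.nonzero(d["region"]);k=0
        P=np.array([wonz(w,i,j,50) for i,j in zip(u,v)])-o
        X=P@x;Y=P@y
        # front edge x as a function of y
        E=[]
        for b in range(-50,56,5):
            m=(Y>b-2.5)&(Y<b+2.5)
            if m.sum()>20:E.append((b,np.percentile(X[m],99)))
        E=np.array(E)
        print("p",round(d["p"],2),"front edge",[(int(b),round(e,1)) for b,e in E])
        if len(E)>3:
            c=np.polyfit(E[:,0],E[:,1],1);print("front at left/right end",np.polyval(c,58).round(1),np.polyval(c,-58).round(1),"(start ~20)","Ymax",np.percentile(Y,99).round(1))
E
python3 -c "
from q import *;q()"
```

```text
t 19.25 grip in mould -86.5 34.8 z 16.7 yaw 76.13 F [-0.1  0.6 -2.9] gap 21.5
p 0.77 front edge [(-50, np.float64(20.4)), (-45, np.float64(20.1)), (-40, np.float64(19.9)), (-35, np.float64(20.2)), (-30, np.float64(20.3)), (-25, np.float64(20.2)), (-20, np.float64(19.6)), (5, np.float64(20.0)), (10, np.float64(20.2)), (15, np.float64(19.8)), (20, np.float64(19.6)), (25, np.float64(19.5)), (30, np.float64(19.3)), (35, np.float64(19.7)), (40, np.float64(19.3)), (45, np.float64(19.4)), (50, np.float64(19.3)), (55, np.float64(19.1))]
front at left/right end 19.3 20.4 (start ~20) Ymax 65.9
```

The measurement is sharp: the front edge stands at x = 19–20 mm along its length, so the block is nearly square. First light tap on the right end.

Emit:
arm_command(
  steps=[
    [0.1,0,16,0,0],
    [0.1,0,19,0,0],
    [0.1,0,21,0,0],
    [0.1,0,23,0,0],
    [0.1,0,25,0,0],
    [0.1,0,25,0,0],
  ],
)

```text
clock: 20.1
eef_pos: [450.6, 420.2, 14.3]
eef_rot: [-3.139, 0.0, 1.328]
wrist_force: [-10.3, 3.7, 0.4]
finger_gap: 21.7
finger_force: 60.1
```

```bash
python3 -c "
from q import *;q()"
```

```text
t 20.1 grip in mould -63.9 34.0 z 14.3 yaw 76.11 F [-10.3   3.7   0.4] gap 21.7
p 0.97 front edge [(10, np.float64(19.7)), (15, np.float64(19.9)), (20, np.float64(19.7)), (25, np.float64(19.4)), (30, np.float64(19.3)), (35, np.float64(19.6)), (40, np.float64(19.0)), (45, np.float64(19.1)), (50, np.float64(19.3)), (55, np.float64(19.1))]
front at left/right end 19.0 20.9 (start ~20) Ymax 66.1
```

Light contact at 11 N. I back off well past the stud tip, cross over and tap the left end.

Emit:
arm_command(
  steps=[
    [0.1,0,-20,0,0],
    [0.1,0,-36,0,0],
    [0.1,0,-36,0,0],
    [0.1,40,-36,0,0],
    [0.1,72,-36,0,0],
    [0.1,72,-36,0,0],
    [0.1,72,-8,0,0],
    [0.1,72,-2,0,0],
    [0.1,72,1,0,0],
    [0.1,72,3,0,0],
    [0.1,72,5,0,0],
    [0.1,72,5,0,0],
  ],
)

```text
clock: 21.7
eef_pos: [472.4, 488.9, 14.4]
eef_rot: [-3.138, -0.0, 1.328]
wrist_force: [-9.9, 7.0, -0.5]
finger_gap: 21.7
finger_force: 60.4
```

```bash
python3 -c "
from q import *;q()"
```

```text
t 21.7 grip in mould -59.1 105.8 z 14.4 yaw 76.08 F [-9.9  7.  -0.5] gap 21.7
```

Emit:
arm_command(
  steps=[
    [0.1,0,-20,0,0],
    [0.1,0,-40,0,0],
    [0.1,0,-40,0,0],
    [0.1,-40,-40,0,0],
    [0.1,-72,-40,0,0],
    [0.1,-72,-40,0,0],
    [0.1,-72,-12,0,0],
    [0.1,-72,-6,0,0],
    [0.1,-72,-3,0,0],
    [0.1,-72,-1,0,0],
    [0.1,-72,1,0,0],
    [0.1,-72,2,0,0],
  ],
)

```text
clock: 23.3
eef_pos: [456.8, 419.0, 14.3]
eef_rot: [-3.138, 0.001, 1.328]
wrist_force: [-14.3, 4.2, 3.2]
finger_gap: 21.4
finger_force: 60.4
```

```bash
python3 -c "
from q import *;q()"
```

```text
t 23.3 grip in mould -57.6 34.3 z 14.3 yaw 76.11 F [-14.3   4.2   3.2] gap 21.4
p 0.84 front edge [(10, np.float64(25.8)), (15, np.float64(25.6)), (20, np.float64(25.1)), (25, np.float64(24.8)), (30, np.float64(24.8)), (35, np.float64(25.0)), (40, np.float64(24.7)), (45, np.float64(25.0)), (50, np.float64(24.8)), (55, np.float64(24.1))]
front at left/right end 24.3 27.4 (start ~20) Ymax 65.2
```

The taps work: left end advanced about 5 mm, right end about 7 mm. Left again.

Emit:
arm_command(
  steps=[
    [0.1,0,-20,0,0],
    [0.1,0,-40,0,0],
    [0.1,0,-40,0,0],
    [0.1,40,-40,0,0],
    [0.1,72,-40,0,0],
    [0.1,72,-40,0,0],
    [0.1,72,-12,0,0],
    [0.1,72,-4,0,0],
    [0.1,72,-1,0,0],
    [0.1,72,1,0,0],
    [0.1,72,3,0,0],
    [0.1,72,5,0,0],
  ],
)

```text
clock: 24.9
eef_pos: [478.8, 487.4, 14.4]
eef_rot: [-3.138, -0.0, 1.328]
wrist_force: [-10.9, 7.0, -0.1]
finger_gap: 21.6
finger_force: 60.5
```

Emit:
arm_command(
  steps=[
    [0.1,0,-20,0,0],
    [0.1,0,-42,0,0],
    [0.1,0,-42,0,0],
    [0.1,-40,-42,0,0],
    [0.1,-72,-42,0,0],
    [0.1,-72,-42,0,0],
    [0.1,-72,-12,0,0],
    [0.1,-72,-5,0,0],
    [0.1,-72,-2,0,0],
    [0.1,-72,0,0,0],
    [0.1,-72,2,0,0],
    [0.1,-72,3,0,0],
  ],
)

```text
clock: 26.4
eef_pos: [464.4, 417.2, 14.3]
eef_rot: [-3.138, 0.001, 1.328]
wrist_force: [-14.6, 4.0, 2.4]
finger_gap: 21.4
finger_force: 60.4
```

```bash
python3 -c "
from q import *;q()"
```

```text
t 26.4 grip in mould -49.7 34.4 z 14.3 yaw 76.11 F [-14.6   4.    2.4] gap 21.4
p 0.73 front edge [(10, np.float64(33.3)), (15, np.float64(32.9)), (20, np.float64(33.2)), (25, np.float64(33.1)), (30, np.float64(32.7)), (35, np.float64(32.5)), (40, np.float64(31.8)), (45, np.float64(32.0)), (50, np.float64(32.0)), (55, np.float64(31.9))]
front at left/right end 31.7 35.6 (start ~20) Ymax 63.1
```

Emit:
arm_command(
  steps=[
    [0.1,0,-20,0,0],
    [0.1,0,-42,0,0],
    [0.1,0,-42,0,0],
    [0.1,40,-42,0,0],
    [0.1,72,-42,0,0],
    [0.1,72,-42,0,0],
    [0.1,72,-12,0,0],
    [0.1,72,-5,0,0],
    [0.1,72,-2,0,0],
    [0.1,72,0,0,0],
    [0.1,72,2,0,0],
    [0.1,72,3.5,0,0],
  ],
)

```text
clock: 28.0
eef_pos: [487.1, 484.8, 14.4]
eef_rot: [-3.141, 0.0, 1.329]
wrist_force: [-1.1, 0.2, -2.9]
finger_gap: 21.8
finger_force: 60.0
```

Emit:
arm_command(
  steps=[
    [0.1,0,-20,0,0],
    [0.1,0,-42,0,0],
    [0.1,0,-42,0,0],
    [0.1,-40,-42,0,0],
    [0.1,-72,-42,0,0],
    [0.1,-72,-42,0,0],
    [0.1,-72,-12,0,0],
    [0.1,-72,-5,0,0],
    [0.1,-72,-2,0,0],
    [0.1,-72,0,0,0],
    [0.1,-72,1.5,0,0],
    [0.1,-72,1.5,0,0],
  ],
)

```text
clock: 29.5
eef_pos: [471.4, 414.9, 14.4]
eef_rot: [-3.141, 0.0, 1.329]
wrist_force: [-0.7, 0.1, -3.5]
finger_gap: 21.5
finger_force: 60.0
```

```bash
python3 -c "
from q import *;q()"
```

```text
t 29.5 grip in mould -42.4 33.8 z 14.4 yaw 76.14 F [-0.7  0.1 -3.5] gap 21.5
p 0.57 front edge [(10, np.float64(41.9)), (15, np.float64(42.1)), (20, np.float64(41.8)), (25, np.float64(41.5)), (30, np.float64(41.3)), (35, np.float64(41.7)), (40, np.float64(41.4)), (45, np.float64(41.2)), (50, np.float64(41.8)), (55, np.float64(41.6))]
front at left/right end 41.4 42.6 (start ~20) Ymax 63.6
```

Both ends stand about 22 mm out and the push force has dropped to nothing, so the block is clear. I now back off, rise over the bottle and carry the mallet to the free bench between mould and tray.

Emit:
arm_command(
  steps=[
    [0.1,0,-20,0,0],
    [0.1,0,-35,-10,0],
    [0.1,0,-38,-70,0],
    [0.1,0,-38,-130,0],
    [0.1,0,-35,-178,0],
    [0.1,-35,10,-180,0],
    [0.1,-75,55,-180,0],
    [0.1,-125,90,-180,0],
    [0.1,-175,125,-180,0],
    [0.1,-225,158,-180,0],
    [0.1,-275,190,-170,0],
    [0.1,-314,210,-130,0],
    [0.1,-314,210,-75,0],
    [0.1,-314,210,-25,0],
    [0.1,-314,210,0,0],
    [0.1,-314,210,10,0],
    [0.1,-314,210,16,0],
    [0.1,-314,210,18,0],
    [0.1,-314,210,18,0],
  ],
)

```text
clock: 31.98
eef_pos: [600.6, 59.7, -2.7]
eef_rot: [3.14, -0.0, 1.329]
wrist_force: [-0.7, 0.6, -2.9]
finger_gap: 21.4
finger_force: 60.0
```

Emit:
arm_command(
  steps=[
    [0.1,0,0,1,0],
    [0.1,0,0,2,0],
    [0.1,0,0,2,0],
    [0.35,0,0,2,0],
    [0.5,0,0,2,0],
    [0.65,0,0,2,0],
    [0.65,0,0,-30,0],
    [0.65,0,0,-90,0],
    [1,0,0,-150,0],
    [1,0,0,-165,0],
  ],
)

```text
clock: 33.22
eef_pos: [601.5, 59.7, 165.7]
eef_rot: [3.136, -0.002, 1.329]
wrist_force: [-0.2, 0.3, -0.1]
finger_gap: 77.7
finger_force: 0.0
```

```bash
python3 -c "
from q import *
q(False)
w=imaging.camera('wrist');wpose(w,'mallet',18,1)
a=np.radians(-13.8);x=np.array([np.cos(a),np.sin(a)]);y=np.array([-x[1],x[0]]);o=np.array([504.5,372.])
t=imaging.camera('top')
for d in trace(t,'block')[:1]:
    v,u=np.nonzero(d['region']);P=np.array([onz(t,i,j,50)[:2] for i,j in zip(u,v)],np.float32);r=cv2.minAreaRect(P);print('block',r,d['p'],(np.array(r[0])-o)@x,(np.array(r[0])-o)@y)
for n,z,p in (('tray',20,(415,208)),('cured_block',44,(417,193))):
  for d in trace(t,n):
    if np.hypot(d['rect'][0]-p[0],d['rect'][1]-p[1])<25:
        v,u=np.nonzero(d['region']);P=np.array([onz(t,i,j,z)[:2] for i,j in zip(u,v)],np.float32);print(n,cv2.minAreaRect(P),d['p'])
"
```

```text
t 33.23 grip in mould 168.7 -280.2 z 165.7 yaw 76.13 F [-0.2  0.3 -0.1] gap 77.7
mallet px [316, 169, 81, 177] mean [599.8  55.8] rect [605.4, 73.2, 209.4, 93.1, 75.0] 0.7
block ((516.8825073242188, 370.13037109375), (122.4723892211914, 57.370887756347656), 74.40072631835938) 0.88 12.471046381177644 1.137981563968666
tray ((498.6579895019531, -334.6709899902344), (178.8225860595703, 196.12924194335938), 79.90071868896484) 0.86
cured_block ((544.4163818359375, -329.7054138183594), (120.96834564208984, 55.76210021972656), 76.20732879638672) 0.91
```

The mallet lies flat at about (605,73). I now go above the block, beside the stud on its left half.

Emit:
arm_command(
  steps=[
    [0.75,55,-26,0,0],
    [0.75,110,-53,0,0],
    [0.75,165,-80,0,0],
    [0.75,220,-106,0,0],
    [0.75,275,-132,0,0],
    [0.75,305,-146,0,0],
    [0.75,305,-146,0,0],
    [0.75,305,-146,0,0],
  ],
)

```text
clock: 34.52
eef_pos: [531.6, 389.8, 160.4]
eef_rot: [-3.141, 0.001, 1.328]
wrist_force: [0.4, -0.1, 0.9]
finger_gap: 70.6
finger_force: 0.0
```

```bash
python3 -c "
from q import *
q()
w=imaging.camera('wrist');wpose(w,'block',50,1);wpose(w,'block_stud',22,1)
st=monitor.read_state()
# left half only
a=np.radians(-13.8);x=np.array([np.cos(a),np.sin(a)]);y=np.array([-x[1],x[0]]);o=np.array([504.5,372.])
d=trace(w,'block')[0];v,u=np.nonzero(d['region']);P=np.array([wonz(w,i,j,50) for i,j in zip(u,v)])-o;X=P@x;Y=P@y
for b in range(-50,60,10):
    m=abs(Y-b)<3
    if m.sum()>10:print(b,np.percentile(X[m],[1,99]).round(1))
save(w,'w10.png',s=1.25)
"
```

```text
t 34.52 grip in mould 22.1 23.7 z 160.4 yaw 76.1 F [ 0.4 -0.1  0.9] gap 70.6
p 0.77 front edge [(-50, np.float64(44.0)), (-45, np.float64(43.9)), (-40, np.float64(43.8)), (-35, np.float64(42.6)), (-30, np.float64(42.5)), (-25, np.float64(42.4)), (-20, np.float64(42.3)), (-15, np.float64(42.2)), (-10, np.float64(42.1)), (-5, np.float64(41.0)), (0, np.float64(41.9)), (5, np.float64(41.9)), (10, np.float64(42.7)), (15, np.float64(41.7)), (20, np.float64(41.6)), (25, np.float64(41.5)), (30, np.float64(42.5)), (35, np.float64(43.4)), (40, np.float64(43.3)), (45, np.float64(43.3)), (50, np.float64(42.2)), (55, np.float64(42.2))]
front at left/right end 42.1 42.9 (start ~20) Ymax 61.1
block px [310, 212, 55, 110] mean [527.6 373.2] rect [519.8, 371.6, 118.5, 57.0, 76.9] 0.86
block_stud px [291, 209, 12, 9] mean [498.5 376.5] rect [497.9, 376.7, 9.3, 16.8, 75.0] 0.57
-50 [ 3.4 42.3]
-40 [ 3.7 43.2]
-30 [ 2.9 43. ]
-20 [ 3.1 42.8]
-10 [ 3.3 42.6]
0 [ 3.5 42.5]
10 [-12.9  42.3]
20 [ 2.9 43.2]
30 [ 3.1 43.1]
40 [ 3.3 42.9]
50 [ 2.4 41.8]
```

View pics/w10.png

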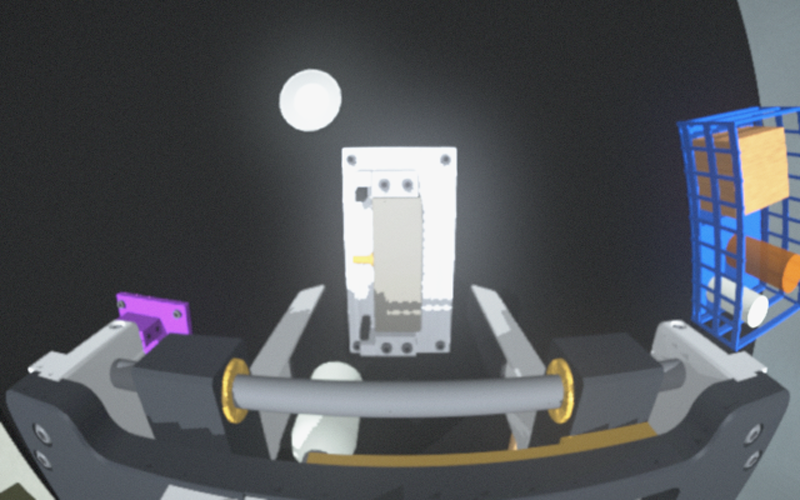

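The picture shows the block clear of the seals, with its top from (373,198) to (422,332) and the stud at (363,260). The grip line is 21–25 mm to the left of the stud, with the fingers astride. Descending to grip.

Emit:
arm_command(
  steps=[
    [0.75,4,1,60,0],
    [0.75,4,1,115,0],
    [0.75,4,1,145,0],
    [0.75,4,1,154,0],
    [0.75,4,1,154,0],
    [0.5,4,1,154,0],
    [0.45,4,1,154,0],
    [0.4,4,1,154,0],
    [0.3,4,1,154,0],
    [0.3,4,1,154,0],
    [0.3,4,1,154,0],
  ],
  force=50,
)

```text
clock: 36.2
eef_pos: [533.6, 394.5, 7.9]
eef_rot: [3.141, -0.0, 1.329]
wrist_force: [-1.6, -0.9, 6.0]
finger_gap: 39.6
finger_force: 50.0
```

Gripped (39.6 mm, 50 N). Lifting and carrying to the tray at height.

Emit:
arm_command(
  steps=[
    [0.3,0,0,-12,0],
    [0.3,0,0,-45,0],
    [0.3,0,0,-90,0],
    [0.3,0,0,-140,0],
    [0.3,0,0,-182,0],
    [0.3,-25,4,-184,0],
    [0.3,-70,10,-184,0],
    [0.3,-125,17,-184,0],
    [0.3,-180,25,-184,0],
    [0.3,-235,33,-184,-1],
    [0.3,-290,41,-184,-2],
    [0.3,-345,48,-184,-3],
    [0.3,-400,56,-184,-3.7],
    [0.3,-455,64,-184,-3.7],
    [0.3,-510,71,-184,-3.7],
    [0.3,-565,79,-184,-3.7],
    [0.3,-620,87,-184,-3.7],
    [0.3,-665,93,-184,-3.7],
    [0.3,-693,97,-184,-3.7],
    [0.3,-693,97,-184,-3.7],
  ],
)

```text
clock: 38.7
eef_pos: [460.8, -303.1, 191.3]
eef_rot: [-3.141, -0.0, 1.391]
wrist_force: [-0.7, 0.2, -2.6]
finger_gap: 39.4
finger_force: 50.0
```

Run:
```python
from h import *
w=imaging.camera("wrist");t=imaging.camera("top");st=monitor.read_state();p=st["eef_pos"];print(st["clock"],p,np.degrees(st["eef_rot"]),st["finger_gap"],st["wrist_force"],st["moment"])
for n,z in (("tray",22),("cured_block",44),("block",p[2]+42)):wpose(w,n,z,2)
for d in trace(w,"block")[:2]:print(d["rect"],d["p"])
```

```text
38.8 [ 461.31160602 -301.31806982  191.43414526] [-1.79973801e+02 -2.22399747e-02  7.98090183e+01] 39.94688260175918 [-0.14652171  0.40227804 -3.64482737] [ 0.06552231 -0.10458644  0.02680043]
tray px [354, 199, 164, 131] mean [ 510.  -306.1] rect [501.4, -337.0, 173.4, 190.5, 79.6] 0.6
cured_block px [395, 195, 49, 102] mean [ 543.  -327.8] rect [546.4, -332.0, 118.3, 57.5, 76.0] 0.72
block px [317, 277, 85, 175] mean [ 460.4 -305.8] rect [458.0, -319.2, 115.8, 41.5, 79.7] 0.85
[317.3, 277.4, 85.0, 175.6] 0.85
```

The block hangs square over the empty half, its centre at about (458,-323) against a target of (459,-329). Lowering it gently.

Emit:
arm_command(
  steps=[
    [0.3,-6,0,50,0],
    [0.3,-6,0,100,0],
    [0.3,-6,0,140,0],
    [0.3,-6,0,165,0],
    [0.3,-6,0,175,0],
    [0.3,-6,0,180,0],
    [0.3,-6,0,183,0],
    [0.3,-6,0,185,0],
    [0.3,-6,0,186.5,0],
    [0.3,-6,0,188,0],
    [0.3,-6,0,189,0],
    [0.3,-6,0,189,0],
  ],
)

```text
clock: 40.5
eef_pos: [460.4, -307.6, 2.4]
eef_rot: [-3.141, -0.0, 1.393]
wrist_force: [0.2, 1.0, -2.9]
finger_gap: 39.5
finger_force: 50.0
```

Emit:
arm_command(
  steps=[
    [0.3,0,0,0.5,0],
    [0.3,0,0,1,0],
    [0.3,0,0,1.5,0],
    [0.3,0,0,1.5,0],
  ],
)

```text
clock: 41.0
eef_pos: [460.5, -307.6, 1.9]
eef_rot: [3.141, 0.0, 1.393]
wrist_force: [-5.1, 4.5, 10.0]
finger_gap: 39.7
finger_force: 50.0
```

Emit:
arm_command(
  steps=[
    [0.45,0,0,1,0],
    [0.5,0,0,1,0],
    [0.58,0,0,1,0],
    [0.6,0,0,0,0],
    [0.6,0,0,0,0],
    [0.6,0,0,-30,0],
    [0.6,0,0,-80,0],
    [0.6,0,0,-140,0],
    [0.6,40,0,-180,0],
    [0.6,80,0,-180,0],
    [0.6,80,0,-180,0],
  ],
)

```text
clock: 42.38
eef_pos: [475.0, -227.1, 181.5]
eef_rot: [3.141, 0.0, 1.396]
wrist_force: [-0.2, -0.2, 0.3]
finger_gap: 56.4
finger_force: 0.0
```

Run:
```python
from h import *
w=imaging.camera("wrist");s=imaging.camera("scene");t=imaging.camera("top");st=monitor.read_state();print(st["clock"],st["eef_pos"])
for n,z in (("tray",22),("block",44),("mallet",18)):wpose(w,n,z,3)
for c,nm in ((s,"scene"),(t,"top")):
  for n in ("block","mallet"):
    for d in trace(c,n)[:3]:
      v,u=np.nonzero(d["region"]);P=np.array([onz(c,i,j,44 if n=="block" else 18)[:2] for i,j in zip(u,v)],np.float32)
      r=cv2.minAreaRect(P);print(nm,n,np.round(r[0]),np.round(r[1]),round(r[2],1),round(d["p"],2))
```

```text
42.525 [ 474.42983137 -229.40433394  180.75323045]
tray px [353, 251, 157, 106] mean [ 495.3 -301.5] rect [504.0, -322.2, 150.8, 191.5, 80.0] 0.95
tray px [293, 267, 13, 11] mean [ 427.7 -325.5] rect [427.0, -325.3, 12.9, 19.1, 78.7] 0.22
block px [309, 263, 52, 86] mean [ 458.1 -315.1] rect [450.2, -316.6, 111.5, 57.0, 81.1] 0.6
mallet px [168, 275, 82, 101] mean [ 264.2 -284.6] rect [202.0, -317.2, 208.4, 88.4, 25.6] 0.7
mallet px [379, 3, 76, 6] mean [596.7 -25.9] rect [585.6, -26.6, 12.7, 88.2, 85.2] 0.69
mallet px [310, 263, 49, 86] mean [ 456.1 -328. ] rect [447.3, -329.9, 118.7, 61.7, 80.0] 0.18
scene block [ 472. -327.] [130.  67.] 83.0 0.71
scene block [549. 357.] [195. 116.] 76.4 0.54
scene mallet [620.  61.] [211. 106.] 65.4 0.61
scene mallet [ 193. -337.] [231.  76.] 38.9 0.45
top mallet [604.  75.] [209.  94.] 75.0 0.69
top mallet [ 180. -361.] [152.  30.] 41.2 0.58
top mallet [ 493. -379.] [ 97. 192.] 77.0 0.49
```

```bash
python3 -c "
from cell import job
print(job.sign_off())"
```

```text
the job is handed in; nothing more can be done
None
```

The job was handed in at about 42.5 s of the 72 s: both block ends were tapped about 22 mm out, the mallet lies flat on the bench and the block is in the tray's empty half; one early blind probe pressed the mallet head at about 108 N (wrist limit 120 N), block flatness was not separately checked, and no verdict was shown.

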